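# Key the safety lid onto the powder tub

## Task

Close the white cleaner tub with its blue safety lid, which lies loosely on top: push the lid's yellow lug round with a fingertip until the notch in its edge stands over the orange pin of the tub, then press the lid down until it is fully home. Do not grip the lug or lift the lid, and leave the jar, funnel, spray bottle and scoop where they stand.

Things in the scene. Friction and masses are not known exactly. Their poses are not given: they have to be found in the camera images.
- tub: White round tub, 148 mm across, fixed to the tray, its base 8 mm above the table; origin at the centre of its underside, z up along its axis, +x towards its orange pin. Deck 60 mm up. A black seal ring (100 mm across) stands on the deck round the axis and carries the lid.
- pin (a point): Tip of the tub's orange key pin: upright, 8 mm thick, round-tipped, 60 mm from the tub's axis, 97 mm above the tub's origin: 3 mm below the lid's underside before pressing. The lid hides it from above; the orange index block just outside the lid's edge shows its direction (10 mm radially, 14 mm wide, outer face 79.5 mm from the axis, top 108 mm above the tub's origin).
- lid: Loose blue lid, about 150 g: slippery plastic disc 132 mm across, 8 mm thick; a 50 mm stem below keeps it centred on the tub (about 1 mm play) and lets it turn all the way round, either way; it stays where turned. Origin at the centre of the disc's underside, z up, +x to the notch, -x to the lug. Underside 100 mm above the tub's origin at the start, 92 when home.
- lid_top (a point): Centre of the top face of the lid (8 mm above the lid's origin). Inside a 29 mm radius round it the lid is flat and free: press there.
- notch (a point): Middle of the lid's edge notch, level with the disc's underside, 60 mm from the lid's axis. The notch is 16 mm wide, open outwards from 52 mm radius; a white stripe on the lid's top points to it from the middle. It takes the pin up to 4 mm off its middle either way.
- lug (a point): Centre of the yellow lug on the lid, opposite the notch: 22 mm long radially (from 29 to 51 mm radius), 12 mm thick across that, standing 18 mm above the lid's top face, its centre 9 mm above that face and 40 mm from the axis. Under 2 N sideways on it turns the lid.
- seal (a joint): How far the seal ring is pushed down, m: 0 up (start), 0.008 down (home). It is stiff: about 6 N starts it, it goes down with a steady push and stays where it is left, with no spring back. If the notch is not over the pin the disc stops on the pin after 3 mm.
- tray: Dark red tray, 400 mm by 634 mm, rim 22 mm high, floor 8 mm, fixed; origin at the centre of its underside, long side along its y.
- jar: Loose jar with a green cap, 68 mm across, 100 mm high; origin at the centre of its underside. Bystander.
- funnel: Loose white funnel standing mouth down, 100 mm across, 105 mm high; origin at the centre of its underside. Bystander.
- spray: Loose spray bottle, 62 mm across, 219 mm high, head 100 mm long; origin at the centre of its underside. Bystander.
- scoop: Loose black measuring scoop, cup 40 mm across and 26 mm high, handle 75 mm long towards its -x; origin at the centre of the cup's underside. Bystander.
There are look-alikes about, which are no part of the job. Of the things like the lid, leave any that is green or red; of the rest the larger one is meant.

How it is judged:
By the outcome, as a careful person would: the job done as asked, in the order asked, and still so for the second after the job is handed in, with the robot touching nothing.
It also fails if it takes over 51 s, if anything falls off the work surface, if the arm or the gripper's body presses on something with over 40 N, if the wrist force passes 120 N, or if a joint passes its speed limit or range.

## Robot

A 6-joint arm with a two-finger parallel gripper is mounted at the origin on the work surface. World frame = base frame: x ahead of the robot, y to its left, z up, the work surface at z = 0. Lengths are in m, angles in rad, forces in N, time in s.
With the tool pointing down it reaches from about 0.3 to 0.875 m from the base axis. Payload 6.4 kg.
Tool frame: the origin (TCP) lies on the centre line of the jaws, within the pads' length; the fingertips stand 14 mm ahead of it and the grasp point (between the pads) lies 5 mm behind it; z points along the fingers, y is the direction in which the jaws open and shut (so a half turn about z gives the same grasp; the last joint's range is limited). The gripper opens to 85 mm and grips with 20 to 120 N. Pads are 22 mm wide; open, the fingers measure 114 mm over their backs; the gripper's body (76 mm by 85 mm) begins 54 mm behind the grasp point. The pads swing forward as they close: fully open they stand 13 mm farther back than shut.
Start: joints at [0.902, 0.181, 1.607, -0, 1.354, -0.206], TCP at [0.257, 0.515, 0.245] pointing down, gripper open.
Joint ranges: [-2.99, 2.99], [-0.89, 2.07], [0.3, 2.58], [-1.14, 4.28], [0, 2.63], [-3.12, 3.12]. Speed limits (rad/s): [2.57, 2.57, 3.01, 3.14, 3.14, 3.14].

## Interface

Orientations are given as a unit quaternion [w, x, y, z].
In Python, from bench import * gives the robot as it stands.
- The arm moves only by the tool servo_tool, never from a script. Its argument "plan" is a list that holds one entry, the list of rows, each a list of 5 numbers: the shift along the world's x, y, z in m, then the turn about the world's z in rad, then the gripper command: -1 is shut, 1 is fully open, values between are in proportion. In form: [[[tx, ty, tz, roll, claw], ...]]. A call has 1 to 8 rows; each row shifts and turns the commanded pose from where the row before left it; what a row does not reach is not made up. A row lasts 1/10 s, in which the tool goes at most 50 mm and 8.59 degrees, less where a joint would pass 70% of its speed; a pose out of reach is approached as far as the arm can. A call with a gripper value outside its range is refused whole. The fingers move at their own pace and stop on an object; the grip force is fixed at half the most. Time passes only in rows, so rows that do not move let the fingers close. It gives the time, the measured TCP pose, the force and the opening at its end, in the units of the state.
- get_obs(): the state, without advancing time (a new reading comes with each control period).
- camera(name): name is "side" or "top"; returns a dict with "img" (480x640x3 uint8, blue, green, red), "camera_matrix" (3x3 intrinsics, pixels), "rvec" (rotation vector, rad) and "tvec" (3), from world to camera coordinates, as OpenCV has them. Camera axes: x right, y down, z forward; pixel columns grow to the right and rows downward; lengths in m; the calibration is good to about 2 mm. A picture is of the moment at which its call begins. There is no depth.
- hand_in(): hands the job in, once; it reports no verdict.
Trained networks look in a picture, given as the dict that the camera call returned (one of the last four; its "shot" number tells which), for a name from the list of things; names that differ only in an ending like _2 or _b are one class to them, and where a whole thing is asked for, a point or a joint stands for the part that bears it (a point fixed in the world has none). Each returns a list of dicts, best first, with "conf" (0 to 1); they miss things now and then, are a little off and sometimes report something else, mostly with a low value. They report only what shows in the picture. A call takes as long as a camera call. They do not tell look-alikes from the thing itself.
- trace(picture, thing): "mask" (480x640 bool, what is visible of it) and "rect" ([left, top, right, bottom] as shares, 0 to 1, of the picture: columns of its width, rows of its height, round what is visible of it).
- pinpoint(picture, thing): "centre" ([row, column] as shares, 0 to 1, of the picture: columns of its width, rows of its height: a listed point, or the origin of a listed thing).
The state is a dict: "time_s": time; "q": joint angles; "dq": joint speeds; "joint_efforts": joint torques, N m; "eef_pos": TCP position; "eef_rot": TCP orientation; "wrist_force": force on the tool from outside, world axes, zero at the start; "torque": the same for the moment, N m; "opening": opening from 0.0 (shut) to 1.0 (fully open).
Only numpy, scipy, OpenCV 4.12 (cv2) and the standard library are available. Lean on these libraries where they do the work, as an engineer would, in place of code of your own. Each camera call takes 0.05 s, during which the arm holds its last target.

## Working session

There is one attempt and no reset: what is moved stays moved. The work goes in short steps, Python scripts to look and compute and a tool call to move; the robot and the scene stay as the last step left them, time stands still between calls to the robot, and variables do not carry over. Pictures are saved under pics/ and viewed, and the job is handed in when it is done.

Besides the shell and the picture viewer there is one more tool, called after "Request:" as name(argument=value, ...), one argument or row to a line, values as JSON. servo_tool: Moves the arm, as the interface text tells. Its arguments: {"type":"object","properties":{"plan":{"type":"array"}},"required":["plan"]}

```bash
mkdir -p pics; ls
python3 - <<'E'
from bench import *
import cv2
o=get_obs(); print({k:(v if not hasattr(v,'round') else v) for k,v in o.items()})
for n in("top","side"):
    c=camera(n); cv2.imwrite(f"pics/{n}0.png",c["img"])
    print(n,c["camera_matrix"],c["rvec"],c["tvec"])
    for t in("tub","lid","lid_top","lug","notch","pin"):
        r=pinpoint(c,t)
        print(t,[(round(d["conf"],2),round(d["centre"][1]*640,1),round(d["centre"][0]*480,1)) for d in r])
E
```

```text
pics
{'time_s': 0.0, 'q': array([ 9.01722105e-01,  1.81523078e-01,  1.60802669e+00,  6.94774948e-06,
        1.35379251e+00, -2.06331151e-01]), 'dq': array([ 0.00122913, -0.00075101,  0.00043899, -0.00053145, -0.0008199 ,
        0.00054912]), 'joint_efforts': array([ 1.97390614e-04, -4.44879377e+01, -3.51331151e+01, -4.21569839e-04,
        9.02957021e-03, -8.63735835e-06]), 'eef_pos': array([0.25634272, 0.514101  , 0.2443852 ]), 'eef_rot': array([-3.73870757e-04,  2.29313369e-01,  9.73352255e-01, -7.90906225e-04]), 'wrist_force': array([-1.06294179, -0.13116555, -0.22128116]), 'torque': array([-0.01193265, -0.01230818,  0.04380905]), 'opening': 0.9984586955488832}
top [[557.82921494   0.         316.45515086]
 [  0.         557.82921494 242.72042824]
 [  0.           0.           1.        ]] [ 2.14534365 -2.16345649  0.11091697] [0.07009066 0.54671544 1.15552282]
tub []
lid [(0.92, 185.3, 296.7), (0.87, 371.2, 237.6), (0.8, 315.9, 117.7), (0.73, 484.5, 364.5)]
lid_top [(0.96, 487.2, 363.6), (0.81, 376.2, 232.8), (0.65, 182.7, 299.3), (0.64, 320.1, 116.7)]
lug [(0.96, 302.4, 112.4), (0.87, 372.0, 214.6), (0.74, 483.6, 348.2), (0.62, 194.7, 300.1)]
notch [(0.85, 479.9, 393.3), (0.84, 379.8, 266.2), (0.62, 159.8, 300.5)]
pin [(0.71, 403.5, 236.1)]
side [[464.39609752   0.         319.48787044]
 [  0.         464.39609752 244.10751563]
 [  0.           0.           1.        ]] [ 2.39920628 -0.07563306  0.03430703] [-0.54256266  0.1298267   0.95912974]
tub [(0.95, 322.3, 312.6), (0.64, 297.5, 284.2)]
lid [(0.97, 262.2, 177.7), (0.83, 324.0, 279.3), (0.82, 445.3, 255.3), (0.82, 179.6, 419.6)]
lid_top [(0.93, 266.2, 177.0), (0.76, 177.1, 413.1), (0.71, 321.8, 276.3), (0.7, 445.8, 251.6)]
lug [(0.93, 200.6, 412.3), (0.87, 263.7, 183.3), (0.83, 344.4, 268.9), (0.64, 448.3, 242.1)]
notch [(0.93, 138.4, 423.7), (0.85, 443.6, 268.4), (0.65, 294.4, 284.9), (0.59, 269.0, 166.9)]
pin [(0.81, 328.2, 307.3)]
```

View pics/top0.png

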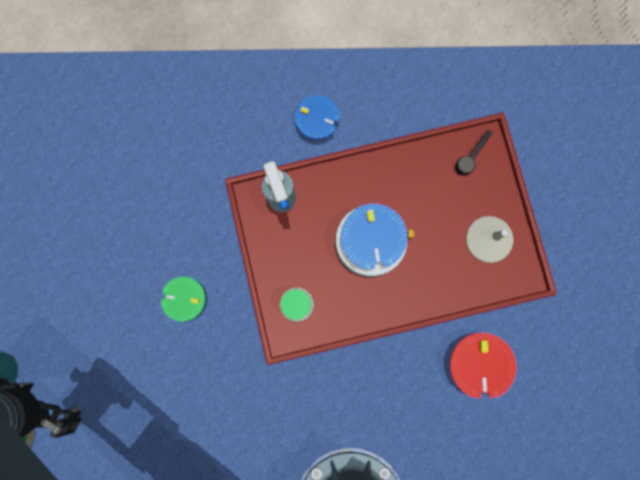

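View pics/side0.png

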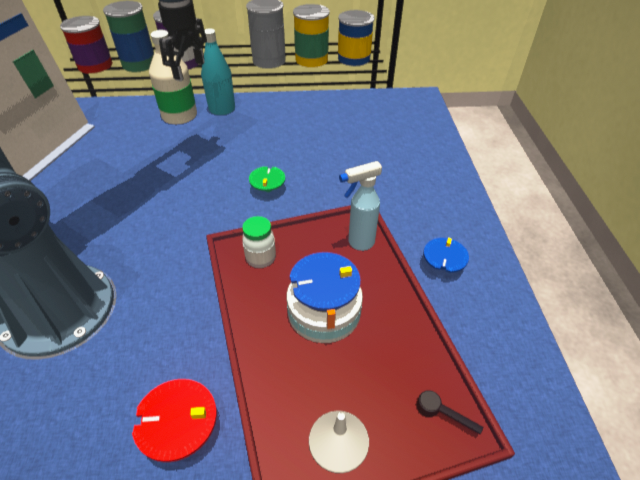

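The picture shows four lid-like discs in the top view: green at (184,299), red at (484,365), small blue at (317,118) and larger blue on the tub at (372,237). The larger blue one on the white tub is the one meant. Its lug is at (371,215), its stripe and notch at (378,262), and the orange index block at (411,234). I'll confirm this in a crop and measure.

```bash
cat > h.py <<'E'
from bench import *
import cv2, numpy as np
from scipy.optimize import least_squares
def unproj(c,uv,z):
    K=c["camera_matrix"];R=cv2.Rodrigues(np.array(c["rvec"]))[0];t=np.array(c["tvec"]).ravel()
    uv=np.atleast_2d(np.array(uv,float))
    d=np.c_[uv,np.ones(len(uv))]@np.linalg.inv(K).T@R
    C=-R.T@t
    s=(z-C[2])/d[:,2]
    return (C+d*s[:,None])[:,:2]
def proj(c,P):
    return cv2.projectPoints(np.array(P,float).reshape(-1,3),np.array(c["rvec"]),np.array(c["tvec"]),c["camera_matrix"],None)[0].reshape(-1,2)
def cents(m,minA=8):
    n,l,s,ce=cv2.connectedComponentsWithStats(m.astype(np.uint8))
    return [(ce[i],s[i,4]) for i in range(1,n) if s[i,4]>=minA]
def colour(c):
    h=cv2.cvtColor(c["img"],cv2.COLOR_BGR2HSV); H,S,V=[h[...,i].astype(int) for i in range(3)]
    return dict(yellow=(H>22)&(H<34)&(S>150)&(V>120), orange=(H>8)&(H<20)&(S>170)&(V>120))
E
python3 - <<'E'
from h import *
for n in("top","side"):
    c=camera(n)
    u,v=(372,237) if n=="top" else (325,290)
    cr=c["img"][v-60:v+60,u-80:u+80]
    cv2.imwrite(f"pics/crop_{n}.png",cv2.resize(cr,None,fx=5,fy=5,interpolation=cv2.INTER_CUBIC))
    for k,m in colour(c).items():
        for ce,a in cents(m): print(n,k,ce.round(1),a,"z.134:",unproj(c,ce,.134)[0].round(4),"z.116",unproj(c,ce,.116)[0].round(4))
    for t in trace(c,"lid"):
        m=t["mask"]; cnt=max(cv2.findContours(m.astype(np.uint8),0,cv2.CHAIN_APPROX_NONE)[0],key=len)[:,0,:]
        P=unproj(c,cnt,.116); f=least_squares(lambda p:np.hypot(P[:,0]-p[0],P[:,1]-p[1])-p[2],[*P.mean(0),.05],loss="soft_l1",f_scale=.002).x
        print(n,t["conf"],np.array(t["rect"])*[640,480,640,480],"circle",f.round(4))
    for nm,z in(("lid",.108),("lid_top",.116),("lug",.125),("notch",.108),("pin",.105),("jar",.008),("funnel",.008),("spray",.008),("scoop",.008),("tray",0)):
        for d in pinpoint(c,nm)[:4]:
            print(n,nm,round(d["conf"],2),unproj(c,[d["centre"][1]*640,d["centre"][0]*480],z)[0].round(4))
E
```

```text
top yellow [304.3 110.5] 13 z.134: [0.8023 0.0864] z.116 [0.8089 0.087 ]
top yellow [369.9 216.1] 33 z.134: [ 0.5867 -0.0408] z.116 [ 0.5897 -0.0423]
top yellow [194.2 300.3] 14 z.134: [0.4257 0.3008] z.116 [0.426 0.305]
top yellow [483.9 346. ] 72 z.134: [ 0.3351 -0.252 ] z.116 [ 0.3339 -0.257 ]
top orange [411.2 236.8] 8 z.134: [ 0.5453 -0.1203] z.116 [ 0.5476 -0.1231]
top orange [484.9 346. ] 29 z.134: [ 0.3352 -0.254 ] z.116 [ 0.334  -0.2591]
top 0.98 [160.    275.808 204.608 320.496] circle [0.4301 0.3279 0.0425]
top 0.97 [291.52   94.416 341.12  137.184] circle [0.7956 0.0618 0.0446]
top 0.71 [456.576 130.704 491.584 175.392] circle [0.9499 0.044  0.3796]
top 0.7 [337.728 202.992 409.6   268.8  ] circle [ 0.5502 -0.0479  0.0642]
top 0.59 [448.512 331.68  518.528 399.792] circle [ 0.2978 -0.2528  0.061 ]
top lid 0.94 [ 0.5488 -0.0472]
top lid 0.7 [ 0.3032 -0.2581]
top lid 0.58 [0.7972 0.0683]
top lid 0.56 [0.4304 0.3294]
top lid_top 0.96 [ 0.299  -0.2587]
top lid_top 0.95 [ 0.5548 -0.0464]
top lid_top 0.89 [0.4324 0.3302]
top lid_top 0.63 [0.7969 0.0643]
top lug 0.79 [0.4239 0.3
[... 2059 characters left out ...]
0.252 ]
side lid 0.66 [0.7906 0.    ]
side lid 0.58 [ 0.551  -0.0556]
side lid_top 0.76 [0.4316 0.2605]
side lid_top 0.65 [ 0.5424 -0.0496]
side lid_top 0.62 [ 7.925e-01 -1.000e-04]
side lid_top 0.61 [ 0.3118 -0.2905]
side lug 0.83 [ 0.3469 -0.2977]
side lug 0.76 [ 0.5849 -0.0453]
side lug 0.73 [0.4353 0.2228]
side lug 0.67 [0.7995 0.016 ]
side notch 0.82 [ 0.7779 -0.0313]
side notch 0.8 [ 0.2508 -0.2954]
side notch 0.73 [0.435  0.3025]
side notch 0.7 [ 0.4945 -0.0585]
side pin 0.97 [ 0.5513 -0.1088]
side jar 0.73 [ 0.5636 -0.0495]
side jar 0.57 [0.4188 0.1022]
side funnel 0.62 [ 0.5542 -0.3123]
side spray 0.56 [0.6527 0.142 ]
side scoop 0.91 [ 0.7174 -0.2668]
side tray 0.7 [ 0.5635 -0.0918]
```

View pics/crop_top.png

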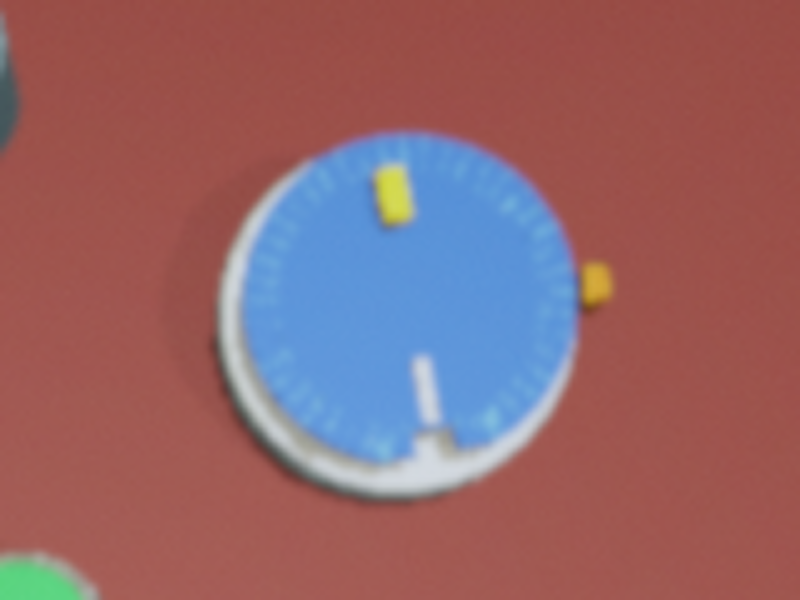

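View pics/crop_side.png

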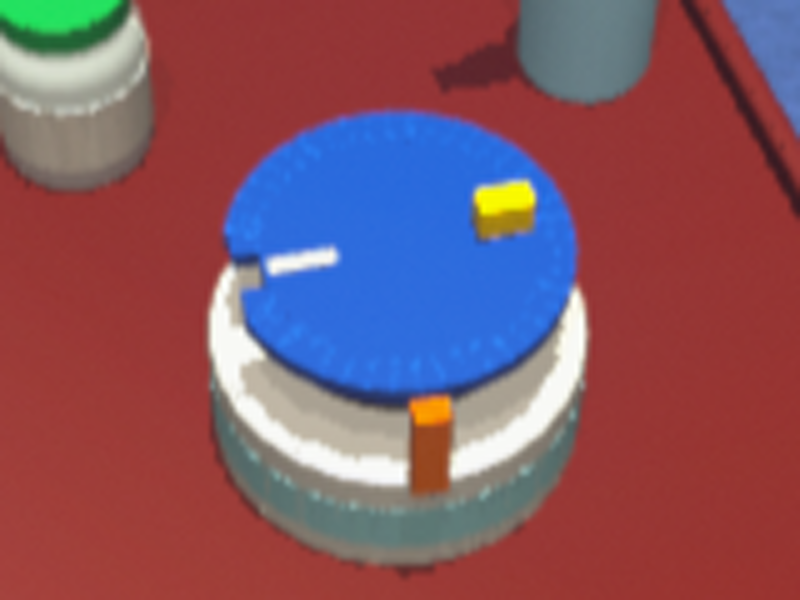

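The crop confirms it: a blue lid on the white tub, with the lug on top, the notch at the bottom and the orange block to the right in the top view. The lid must turn about +80° counter-clockwise seen from above. I'll refine the angles by model fitting.

```bash
cat >> h.py <<'E'
U=6
def rot(a): return np.array([[np.cos(a),-np.sin(a)],[np.sin(a),np.cos(a)]])
def box(r0,r1,w,z0,z1,a,cx,cy):
    q=np.array([[r,s*w/2] for r in(r0,r1) for s in(-1,1)])@rot(a).T+[cx,cy]
    return np.vstack([np.c_[q,np.full(4,z)] for z in(z0,z1)])
def hullc(c,P):
    h=cv2.convexHull(proj(c,P).astype(np.float32)); m=cv2.moments(h); return np.array([m["m10"]/m["m00"],m["m01"]/m["m00"]])
def soft(c,kind,near,rad):
    im=c["img"].astype(float);B,G,R=im[...,0],im[...,1],im[...,2]
    yy,xx=np.mgrid[:480,:640]; w=np.hypot(xx-near[0],yy-near[1])<rad
    if kind=="lug": f=np.clip((np.minimum(R,G)-B)/100.,0,1)      # yellow on blue
    if kind=="idx":
        f=((R-B>70)&(G-B>25)&(G>B+0.25*(R-B)*.8)).astype(float)
    if kind=="lid": f=((B-R>50)).astype(float)
    f=f*w; return np.array([(f*xx).sum(),(f*yy).sum()])/f.sum(), f.sum()
def fit(cams,lugn,idxn,zb=.108,verbose=True):
    """cams dict name->pic; per-camera centre, shared angles"""
    meas={}
    for n,c in cams.items():
        meas[n]=(soft(c,"lug",lugn[n],11),soft(c,"idx",idxn[n],14) if n in idxn else None,lidcircle(c,n,zb))
    if verbose: print(meas)
    return meas
def lidcircle(c,n,zb,near=(.55,-.05)):
    best=None
    for t in trace(c,"lid"):
        m=t["mask"].astype(np.uint8); cnt=max(cv2.findContours(m,0,cv2.CHAIN_APPROX_NONE)[0],key=len)[:,0,:]
        h=cv2.convexHull(cnt); M=cv2.moments(h)
        if M["m00"]<100: continue
        ce=np.array([M["m10"],M["m01"]])/M["m00"]
        if np.hypot(*(unproj(c,ce,.116)[0]-near))<.03: best=ce,M["m00"]
    return best
E
python3 - <<'E'
from h import *
cams={n:camera(n) for n in("top","side")}
lugn=dict(top=(371,216),side=(345,271)); idxn=dict(top=(411.5,234),side=(331,318))
meas=fit(cams,lugn,idxn)
a=np.linspace(0,2*np.pi,60)
def disc(cx,cy,zb): return np.vstack([np.c_[cx+.066*np.cos(a),cy+.066*np.sin(a),np.full(60,z)] for z in(zb,zb+.008)])
for n,c in cams.items():
    (lm,_),(im_,_),lc=meas[n]
    if lc is not None:
        s=least_squares(lambda p:hullc(c,disc(p[0],p[1],.108))-lc[0],[.55,-.05]).x
        print(n,"centre",s.round(4), "area pred",cv2.contourArea(cv2.convexHull(proj(c,disc(*s,.108)).astype(np.float32))),lc[1])
    else: s=np.array([.5505,-.0495])
    for zbot in(.068,.05,.1):
        b=least_squares(lambda p:hullc(c,box(.0695,.0795,.014,zbot,.116,p[0],s[0],s[1]+p[1]*0))-im_,[-1.5,0]).x
        print(n,"idx ang",np.degrees(b[0]).round(2), "resid",hullc(c,box(.0695,.0795,.014,zbot,.116,b[0],*s))-im_)
    b=least_squares(lambda p:hullc(c,box(.029,.051,.012,.116,.134,p[0],*s))-lm,[.2]).x
    print(n,"lug ang",np.degrees(b[0]).round(2),"resid",hullc(c,box(.029,.051,.012,.116,.134,b[0],*s))-lm)
    # spray extents
    for t in trace(c,"spray")[:1]: print(n,"spray",t["conf"],np.array(t["rect"])*[640,480,640,480])
c=cams["top"]; print("spray head ends at z=.2",unproj(c,[(268,163),(286,208)],.2).round(3))
E
```

```text
{'top': ((array([370.12129912, 215.73712543]), np.float64(55.730000000000004)), (array([410.90163934, 233.29508197]), np.float64(61.0)), (array([372.94427602, 236.02781387]), 3463.5)), 'side': ((array([345.41515794, 271.13655624]), np.float64(103.83999999999999)), (array([330.87681159, 317.95652174]), np.float64(138.0)), (array([324.98349069, 281.38765929]), 3230.5))}
top centre [ 0.5505 -0.0477] area pred 3483.2953804228455 3463.5
top idx ang -85.94 resid [-2.05472226  0.86951998]
top idx ang -85.94 resid [-2.65533553  1.39619551]
top idx ang -85.94 resid [-0.93034039 -0.11298495]
top lug ang 11.46 resid [-1.12508982 -0.3929193 ]
top spray 0.92 [259.712 159.792 296.768 212.4  ]
side centre [ 0.5503 -0.0512] area pred 3291.147605650127 3230.5
side idx ang -85.94 resid [-0.07221135  1.26652287]
side idx ang -85.94 resid [-0.17006528  3.83879525]
side idx ang -85.94 resid [ 0.10564066 -3.54910161]
side lug ang 11.5 resid [0.34427107 0.1455449 ]
side spray 0.71 [307.008 414.624 369.984 476.016]
spray head ends at z=.2 [[0.678 0.152]
 [0.593 0.119]]
```

```bash
cat >> h.py <<'E'
_a=np.linspace(0,2*np.pi,90)
def disc(cx,cy,zb): return np.vstack([np.c_[cx+.066*np.cos(_a),cy+.066*np.sin(_a),np.full(90,z)] for z in(zb,zb+.008)])
def LS(f,x0): return least_squares(f,x0,diff_step=1e-2,x_scale=np.maximum(np.abs(x0),.01)).x
def centre(c,lc,zb=.108): return LS(lambda p:hullc(c,disc(p[0],p[1],zb))-lc,[.55,-.05])
def idxang(c,im,s):
    b=LS(lambda p:hullc(c,box(.0695,.0795,.014,.068,.116,p[0],*s))-im,[-1.5]); return np.degrees(b[0]),hullc(c,box(.0695,.0795,.014,.068,.116,b[0],*s))-im
def lugang(c,lm,s,zb=.108,g=.2):
    f=lambda p:hullc(c,box(.029,.051,.012,zb+.008,zb+.026,p[0],*s))-lm
    b=LS(f,[g]); return np.degrees(b[0]),f(b)
E
python3 - <<'E'
from h import *
cams={n:camera(n) for n in("top","side")}
lugn=dict(top=(371,216),side=(345,271)); idxn=dict(top=(411.5,234),side=(331,318))
meas=fit(cams,lugn,idxn,verbose=False)
for n,c in cams.items():
    (lm,_),(im_,_),lc=meas[n]
    s=centre(c,lc[0]); print(n,"centre",s.round(4),"idx",idxang(c,im_,s),"lug",lugang(c,lm,s))
    for ce in((.5505,-.0495),): print("  fixed",idxang(c,im_,ce),lugang(c,lm,ce))
E
```

```text
top centre [ 0.5505 -0.048 ] idx (np.float64(-84.8526236772352), array([-1.99952768,  0.22583336])) lug (np.float64(9.008964834264914), array([-0.09068058, -0.54483425]))
  fixed (np.float64(-84.75247052004715), array([-1.28625561,  0.1473379 ])) (np.float64(11.115803395233701), array([-0.08690372, -0.42495751]))
side centre [ 0.5497 -0.051 ] idx (np.float64(-85.18005010212148), array([0.12823307, 1.08190789])) lug (np.float64(11.730375212547433), array([ 0.00886334, -0.00363777]))
  fixed (np.float64(-85.81920780322046), array([0.04518436, 0.41475213])) (np.float64(10.147123846203064), array([ 0.52510764, -0.19536337]))
```

Request:
servo_tool(
  plan=[
    [[0.01, -0.03, 0.0, 0.0, -1], [0.01, -0.04, 0.0, -0.05, -1], [0.01, -0.04, 0.0, -0.05, -1], [0.01, -0.04, 0.0, -0.05, -1], [0.01, -0.04, 0.0, -0.05, -1], [0.01, -0.04, 0.0, -0.05, -1], [0.01, -0.04, 0.0, -0.05, -1], [0.01, -0.04, 0.0, -0.05, -1]],
  ],
)

```text
time_s: 3.2
eef_pos: [0.3368, 0.2031, 0.2456]
eef_rot: [0.0, 0.396, 0.918, 0.0]
wrist_force: [1.4, 0.0, 0.5]
opening: 0.001
```

Request:
servo_tool(
  plan=[
    [[0.01, -0.04, 0.0, -0.08, -1], [0.017, -0.04, 0.0, -0.08, -1], [0.03, -0.04, 0.0, -0.08, -1], [0.04, -0.04, 0.0, -0.08, -1], [0.04, -0.04, 0.0, -0.08, -1], [0.04, -0.04, 0.0, -0.08, -1], [0.04, -0.029, 0.0, -0.08, -1], [0.04, 0.0, 0.0, -0.015, -1]],
  ],
)

```text
time_s: 4.0
eef_pos: [0.5814, -0.0546, 0.2452]
eef_rot: [0.001, 0.642, 0.767, -0.0]
wrist_force: [-0.8, -0.3, 0.3]
opening: -0.004
```

Request:
servo_tool(
  plan=[
    [[0.0, 0.0, 0.0, 0.0, -1], [0.0, 0.0, -0.03, 0.0, -1], [0.0, 0.0, -0.03, 0.0, -1], [0.0, 0.0, -0.03, 0.0, -1], [0.0, 0.0, 0.0, 0.0, -1], [0.0, 0.0, 0.0, 0.0, -1]],
  ],
)

```text
time_s: 4.6
eef_pos: [0.5794, -0.0503, 0.1557]
eef_rot: [-0.0, 0.639, 0.769, -0.0]
wrist_force: [0.3, 0.4, 0.6]
opening: -0.001
```

Run:
```python
from h import *
o=get_obs(); print(o["eef_pos"],o["wrist_force"],o["q"])
for n,(u,v) in dict(top=(372,225),side=(335,280)).items():
    c=camera(n); cv2.imwrite(f"pics/a_{n}.png",cv2.resize(c["img"][v-60:v+60,u-80:u+80],None,fx=4,fy=4,interpolation=cv2.INTER_CUBIC))
```

```text
[ 0.57938049 -0.05025477  0.15569844] [0.32707013 0.39559225 0.60043561] [-2.90496706e-01  2.89749921e-01  1.66665143e+00  6.03017529e-06
  1.18605056e+00 -4.73935663e-01]
```

View pics/a_side.png

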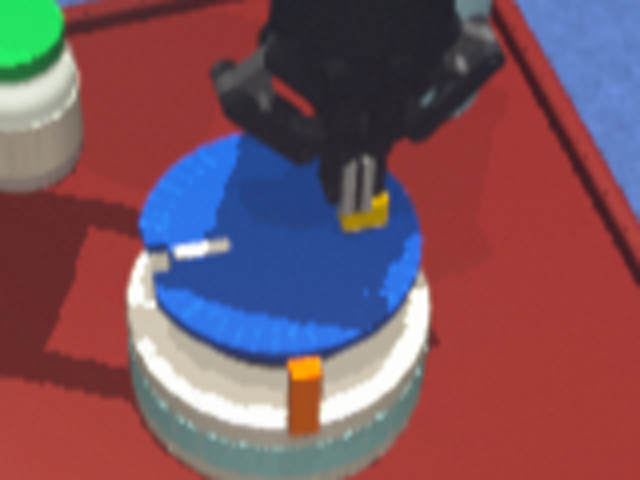

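Request:
servo_tool(
  plan=[
    [[0.007, -0.007, 0.0, 0.0, -1], [0.007, -0.009, 0.0, 0.0, -1], [0.0, 0.0, 0.0, 0.0, -1], [0.0, 0.0, 0.0, 0.0, -1]],
  ],
)

```text
time_s: 5.1
eef_pos: [0.5941, -0.0671, 0.1555]
eef_rot: [0.0, 0.64, 0.768, 0.0]
wrist_force: [-0.1, 0.3, 0.4]
opening: -0.001
```

Run:
```python
from h import *
o=get_obs(); print(o["eef_pos"],o["wrist_force"])
for n,(u,v) in dict(top=(372,225),side=(335,280)).items():
    c=camera(n); cv2.imwrite(f"pics/b_{n}.png",cv2.resize(c["img"][v-60:v+60,u-80:u+80],None,fx=4,fy=4,interpolation=cv2.INTER_CUBIC))
```

```text
[ 0.59412693 -0.06710347  0.15554089] [-0.13388574  0.34315097  0.40328559]
```

View pics/b_side.png

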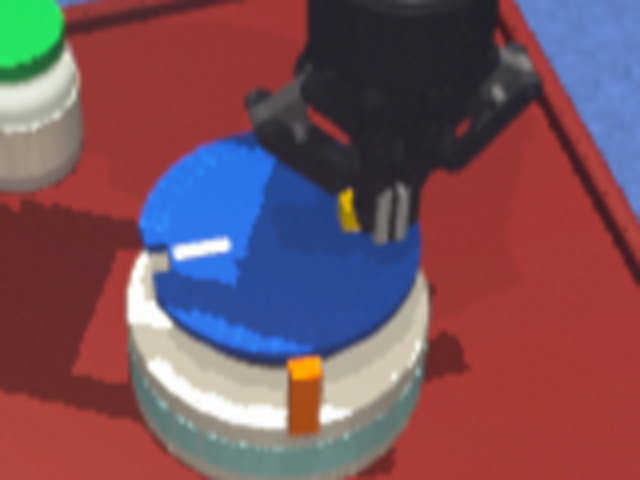

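View pics/b_top.png

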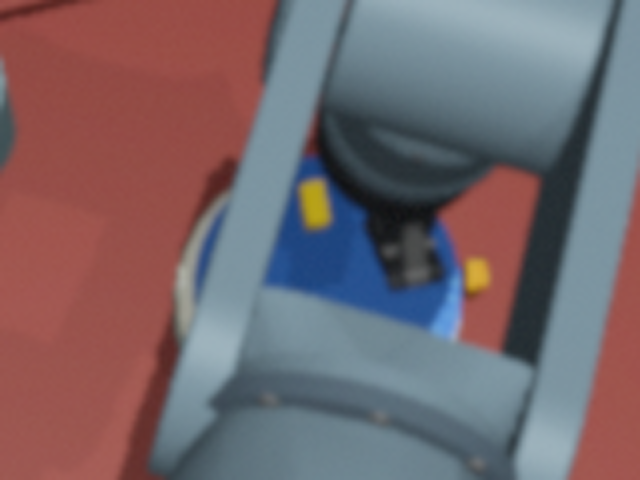

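Request:
servo_tool(
  plan=[
    [[0.0, 0.0, -0.009, 0.0, -1], [0.0, 0.0, -0.009, 0.0, -1], [0.0, 0.0, 0.0, 0.0, -1], [-0.001, 0.004, 0.0, 0.0, -1], [-0.0005, 0.003, 0.0, 0.0, -1], [0.0, 0.0, 0.0, 0.0, -1]],
  ],
)

```text
time_s: 5.8
eef_pos: [0.5923, -0.059, 0.1376]
eef_rot: [0.0, 0.639, 0.769, 0.0]
wrist_force: [0.0, 0.1, 0.6]
opening: 0.001
```

Run:
```python
from h import *
o=get_obs(); print(o["eef_pos"],o["wrist_force"])
for n,(u,v) in dict(side=(335,280)).items():
    c=camera(n); cv2.imwrite(f"pics/c_{n}.png",cv2.resize(c["img"][v-60:v+60,u-80:u+80],None,fx=4,fy=4,interpolation=cv2.INTER_CUBIC))
```

```text
[ 0.59234575 -0.05896051  0.13757001] [0.02548734 0.13152352 0.59922035]
```

View pics/c_side.png

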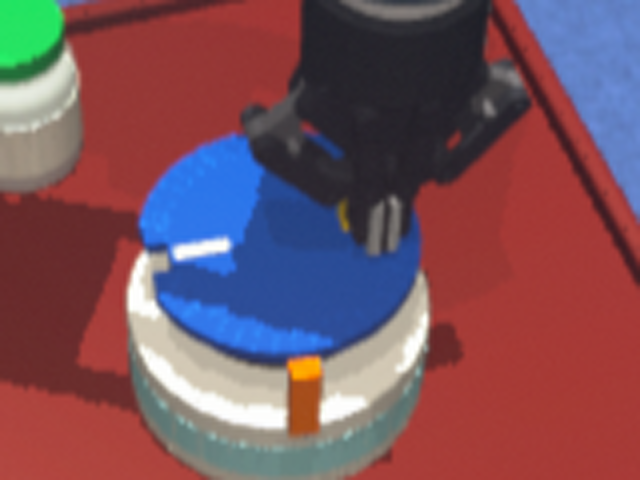

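Run:
```python
from h import *
C=np.array([.550,-.0493]); r0=np.array([.5923,-.059])-C
p=[rot(np.radians(4.5*i))@r0 for i in range(17)]
acc=np.zeros(2)
for i in range(16):
    d=(p[i+1]-r0-acc).round(4); acc+=d; print(list(d),(C+r0+acc).round(4))
print(np.radians(4.5))
```

```text
[np.float64(0.0006), np.float64(0.0033)] [ 0.5929 -0.0557]
[np.float64(0.0004), np.float64(0.0034)] [ 0.5933 -0.0523]
[np.float64(0.0001), np.float64(0.0034)] [ 0.5934 -0.0489]
[np.float64(-0.0002), np.float64(0.0034)] [ 0.5932 -0.0455]
[np.float64(-0.0004), np.float64(0.0034)] [ 0.5928 -0.0421]
[np.float64(-0.0007), np.float64(0.0034)] [ 0.5921 -0.0387]
[np.float64(-0.001), np.float64(0.0032)] [ 0.5911 -0.0355]
[np.float64(-0.0012), np.float64(0.0032)] [ 0.5899 -0.0323]
[np.float64(-0.0014), np.float64(0.0031)] [ 0.5885 -0.0292]
[np.float64(-0.0017), np.float64(0.003)] [ 0.5868 -0.0262]
[np.float64(-0.002), np.float64(0.0028)] [ 0.5848 -0.0234]
[np.float64(-0.0021), np.float64(0.0026)] [ 0.5827 -0.0208]
[np.float64(-0.0023), np.float64(0.0025)] [ 0.5804 -0.0183]
[np.float64(-0.0026), np.float64(0.0023)] [ 0.5778 -0.016 ]
[np.float64(-0.0027), np.float64(0.0021)] [ 0.5751 -0.0139]
[np.float64(-0.0028), np.float64(0.0018)] [ 0.5723 -0.0121]
0.07853981633974483
```

Request:
servo_tool(
  plan=[
    [[0.0006, 0.0033, 0, 0.0785, -1], [0.0004, 0.0034, 0, 0.0785, -1], [0.0001, 0.0034, 0, 0.0785, -1], [-0.0002, 0.0034, 0, 0.0785, -1], [-0.0004, 0.0034, 0, 0.0785, -1], [-0.0007, 0.0034, 0, 0.0785, -1], [-0.001, 0.0032, 0, 0.0785, -1], [-0.0012, 0.0032, 0, 0.0785, -1]],
  ],
)

```text
time_s: 6.65
eef_pos: [0.5904, -0.0329, 0.1378]
eef_rot: [0.001, 0.369, 0.929, 0.0]
wrist_force: [0.4, -1.0, -0.2]
opening: 0.001
```

Run:
```python
from h import *
o=get_obs(); print(o["eef_pos"],o["eef_rot"],o["wrist_force"])
for n,(u,v) in dict(side=(335,280)).items():
    c=camera(n); cv2.imwrite(f"pics/d_{n}.png",cv2.resize(c["img"][v-60:v+60,u-80:u+80],None,fx=4,fy=4,interpolation=cv2.INTER_CUBIC))
```

```text
[ 0.59042729 -0.03291374  0.13782445] [7.94290644e-04 3.69337790e-01 9.29294874e-01 5.59920765e-05] [ 0.44009489 -0.95733293 -0.18727257]
```

View pics/d_side.png

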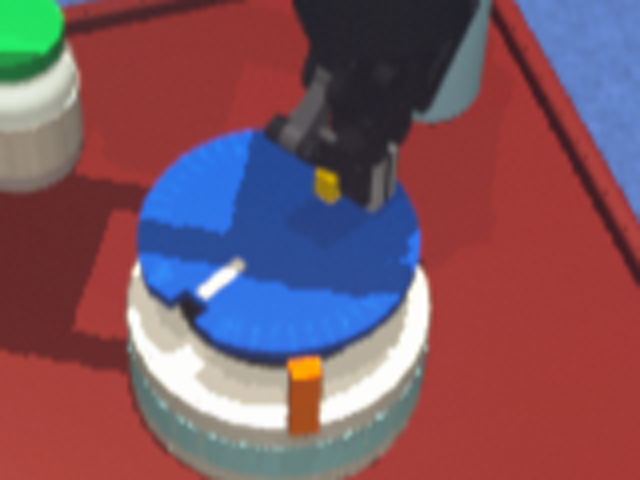

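The lid turned with the push: the notch is now at crop (190,305), about 35° on. I'll continue along the arc.

Request:
servo_tool(
  plan=[
    [[-0.0014, 0.0031, 0, 0.0785, -1], [-0.0017, 0.003, 0, 0.0785, -1], [-0.002, 0.0028, 0, 0.0785, -1], [-0.0021, 0.0026, 0, 0.0785, -1], [-0.0023, 0.0025, 0, 0.0785, -1], [-0.0026, 0.0023, 0, 0.0785, -1], [-0.0027, 0.0021, 0, 0.0785, -1], [0, 0, 0, 0, -1]],
  ],
)

```text
time_s: 7.5
eef_pos: [0.5751, -0.0143, 0.1376]
eef_rot: [0.0, 0.105, 0.994, -0.0]
wrist_force: [0.4, 0.1, 0.2]
opening: 0.0
```

Run:
```python
from h import *
o=get_obs(); print(o["eef_pos"],o["eef_rot"],o["wrist_force"])
for n,(u,v) in dict(side=(335,280),top=(372,225)).items():
    c=camera(n); np.savez(f"e_{n}.npz",**{k:v2 for k,v2 in c.items()}); cv2.imwrite(f"pics/e_{n}.png",cv2.resize(c["img"][v-60:v+60,u-80:u+80],None,fx=5,fy=5,interpolation=cv2.INTER_CUBIC))
```

```text
[ 0.57514747 -0.01433556  0.13762041] [ 2.91624037e-04  1.05108866e-01  9.94460678e-01 -4.27363198e-05] [0.44943751 0.091227   0.1547333 ]
```

View pics/e_side.png

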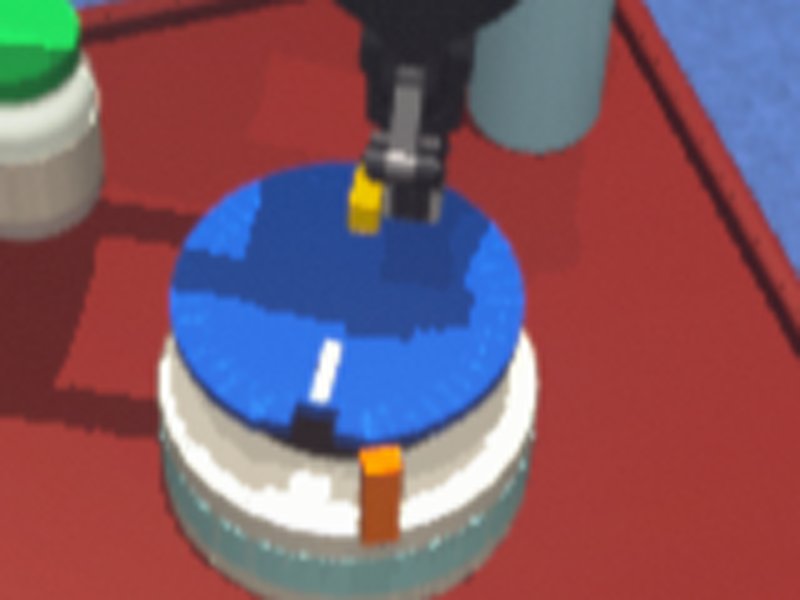

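View pics/e_top.png

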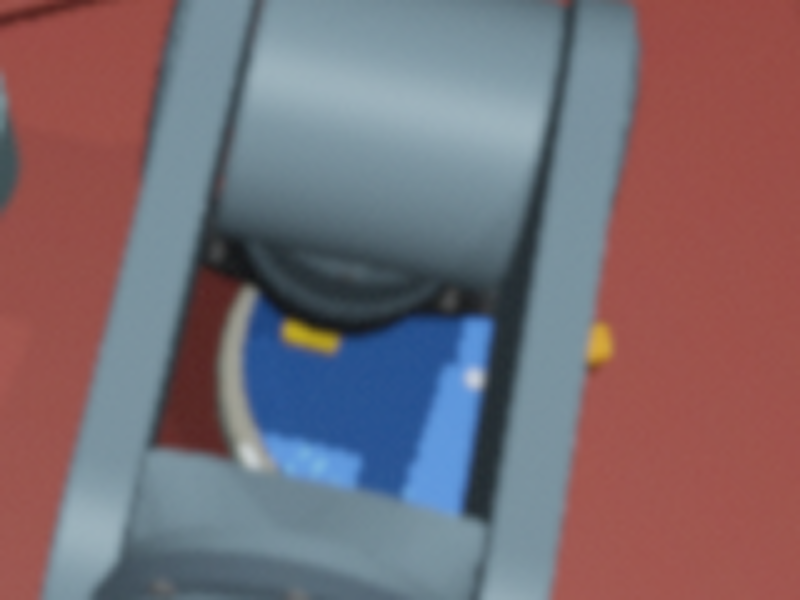

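Run:
```python
from h import *
c=dict(np.load("e_side.npz"))
cr=lambda x,y:(335-80+(x+.5)/5-.5,280-60+(y+.5)/5-.5)
im=c["img"].astype(int)
# white stripe pixels within region
y0,y1,x0,x1=285,304,313,326
sub=im[y0:y1,x0:x1]; w=np.clip((sub[...,2]-110)/120.,0,1)
yy,xx=np.mgrid[y0:y1,x0:x1]; k=w>.3
P=unproj(c,np.c_[xx[k],yy[k]],.116); ww=w[k]
m=(P*ww[:,None]).sum(0)/ww.sum(); cov=np.cov((P-m).T,aweights=ww); ev=np.linalg.eigh(cov)[1][:,1]
if ev[1]>0: ev=-ev
print("stripe n",k.sum(),"mid",m,"dir",np.degrees(np.arctan2(ev[1],ev[0])))
for C in ([.5497,-.051],[.5500,-.0493]): print("bearing mid from C",np.degrees(np.arctan2(*(m-C)[::-1])), np.hypot(*(m-C)))
# overlay candidates
C=np.array([.5497,-.051])
big=cv2.resize(c["img"][220:340,255:415],None,fx=5,fy=5,interpolation=cv2.INTER_CUBIC)
def P2(pts): return (((proj(c,pts)-[255,220])+.5)*5-.5)
for a,col in((-102,(0,255,0)),(-85.4,(0,0,255))):
    R=rot(np.radians(a))
    q=np.array([[.052,-.008],[.066,-.008],[.066,.008],[.052,.008]])@R.T+C
    cv2.polylines(big,[P2(np.c_[q,np.full(4,.116)]).round().astype(int)],False,col,1)
b=box(.0695,.0795,.014,.068,.116,np.radians(-85.4),*C)[[4,5,7,6]]
cv2.polylines(big,[P2(b).round().astype(int)],True,(255,255,0),1)
cv2.imwrite("pics/e_ov.png",big)
```

```text
stripe n 46 mid [ 0.53830401 -0.08517298] dir -105.37109407869643
bearing mid from C -108.44248117946297 0.036023066216934005
bearing mid from C -108.05798070831935 0.03773151249336705
```

View pics/e_ov.png

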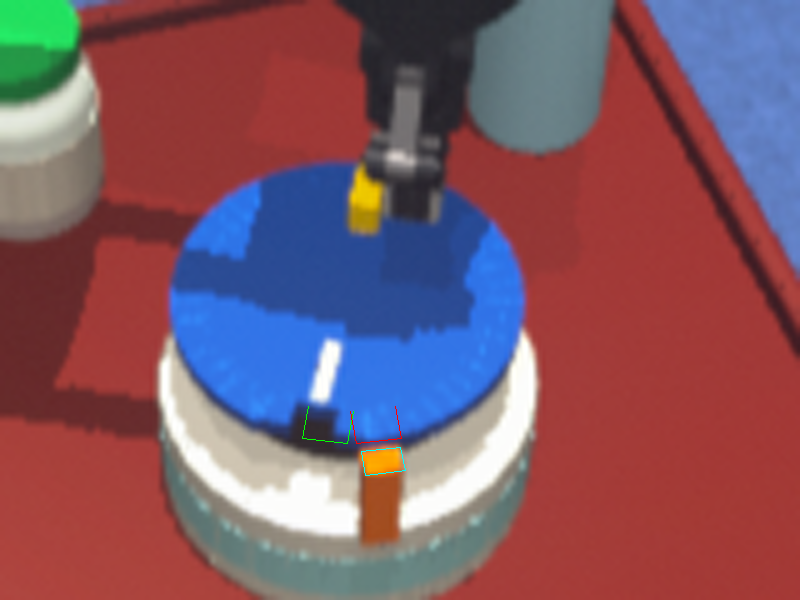

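```bash
cat > arc.py <<'E'
import sys
from h import *
x,y,step,n=map(float,sys.argv[1:5]);n=int(n)
C=np.array([.550,-.0493]); r0=np.array([x,y])-C; acc=np.zeros(2)
for i in range(n):
    d=(rot(np.radians(step*(i+1)))@r0-r0-acc).round(4); acc+=d; print([float(v) for v in d],0,round(np.radians(step),4),(r0+C+acc).round(4))
E
python3 arc.py .5751 -.0143 3 5
```

```text
[-0.0019, 0.0013] 0 0.0524 [ 0.5732 -0.013 ]
[-0.0019, 0.0011] 0 0.0524 [ 0.5713 -0.0119]
[-0.002, 0.0011] 0 0.0524 [ 0.5693 -0.0108]
[-0.002, 0.001] 0 0.0524 [ 0.5673 -0.0098]
[-0.0021, 0.0008] 0 0.0524 [ 0.5652 -0.009 ]
```

Request:
servo_tool(
  plan=[
    [[-0.0019, 0.0013, 0, 0.0524, -1], [-0.0019, 0.0011, 0, 0.0524, -1], [-0.002, 0.0011, 0, 0.0524, -1], [-0.002, 0.001, 0, 0.0524, -1], [-0.0021, 0.0008, 0, 0.0524, -1], [0, 0, 0, 0, -1], [0, 0, 0, 0, -1]],
  ],
)

```text
time_s: 8.3
eef_pos: [0.5653, -0.0093, 0.1373]
eef_rot: [-0.0, -0.025, 1.0, -0.0]
wrist_force: [0.6, -0.1, -0.0]
opening: -0.0
```

```bash
cat > look.py <<'E'
import sys
from h import *
tag=sys.argv[1]; a1=float(sys.argv[2]); zb=float(sys.argv[3]) if len(sys.argv)>3 else .108
o=get_obs(); print(o["time_s"],o["eef_pos"],o["wrist_force"])
c=camera("side")
C=np.array([.5497,-.051])
big=cv2.resize(c["img"][220:340,255:415],None,fx=5,fy=5,interpolation=cv2.INTER_CUBIC)
def P2(pts): return (((proj(c,pts)-[255,220])+.5)*5-.5)
for a,col in((a1,(0,255,0)),):
    R=rot(np.radians(a))
    q=np.array([[.052,-.008],[.066,-.008],[.066,.008],[.052,.008]])@R.T+C
    cv2.polylines(big,[P2(np.c_[q,np.full(4,zb+.008)]).round().astype(int)],False,col,1)
b=box(.0695,.0795,.014,.068,.116,np.radians(-85.8),*C)[[4,5,7,6]]
cv2.polylines(big,[P2(b).round().astype(int)],True,(255,255,0),1)
cv2.imwrite(f"pics/{tag}.png",big)
im=c["img"].astype(int)
# stripe: whitish pixels inside projected lid of radius<.052
yy,xx=np.mgrid[240:330,270:400]; P=unproj(c,np.c_[xx.ravel(),yy.ravel()],zb+.008)
r=np.hypot(*(P-C).T); w=np.clip((im[240:330,270:400,2].ravel()-110)/120.,0,1)*(im[240:330,270:400,1].ravel()>100)*(im[240:330,270:400,0].ravel()>100)
k=(r<.053)&(w>.3)&(P[:,1]<C[1]-.01); P=P[k]; w=w[k]
m=(P*w[:,None]).sum(0)/w.sum(); ev=np.linalg.eigh(np.cov((P-m).T,aweights=w))[1][:,1]; ev*=-np.sign(ev[1])
print("stripe n",k.sum(),"dir",np.degrees(np.arctan2(*ev[::-1])).round(2),"bearing",np.degrees(np.arctan2(*(m-C)[::-1])).round(2),"r",np.hypot(*(m-C)).round(4))
E
python3 look.py f -90
```

```text
8.3 [ 0.565253   -0.00927291  0.1373229 ] [ 0.61151424 -0.09865398 -0.00900068]
stripe n 45 dir -91.03 bearing -92.52 r 0.0361
```

View pics/f.png

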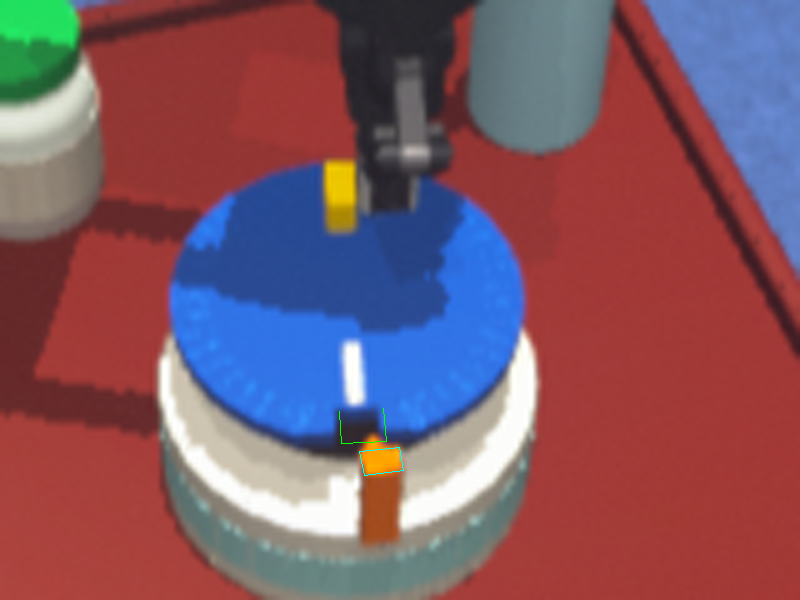

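The pin is now visible in the notch at crop (373,438), with the notch middle at about (358,425), so roughly 5–6° remain. I'll push 4.5° and check.

```bash
python3 arc.py .5652 -.009 1.5 3
```

```text
[-0.0011, 0.0004] 0 0.0262 [ 0.5641 -0.0086]
[-0.001, 0.0003] 0 0.0262 [ 0.5631 -0.0083]
[-0.0011, 0.0004] 0 0.0262 [ 0.562  -0.0079]
```

Request:
servo_tool(
  plan=[
    [[-0.001, 0.0004, 0, 0.026, -1], [-0.001, 0.0003, 0, 0.026, -1], [-0.001, 0.0003, 0, 0.026, -1], [0, 0, 0, 0, -1], [0, 0, 0, 0, -1]],
  ],
)

```text
time_s: 8.85
eef_pos: [0.5621, -0.0081, 0.1373]
eef_rot: [-0.0, -0.065, 0.998, -0.0]
wrist_force: [0.6, -0.1, -0.1]
opening: 0.0
```

```bash
python3 look.py g -86
```

```text
8.85 [ 0.56205162 -0.00812745  0.13727545] [ 0.55220419 -0.12069776 -0.13771787]
stripe n 49 dir -86.29 bearing -87.72 r 0.0358
```

View pics/g.png

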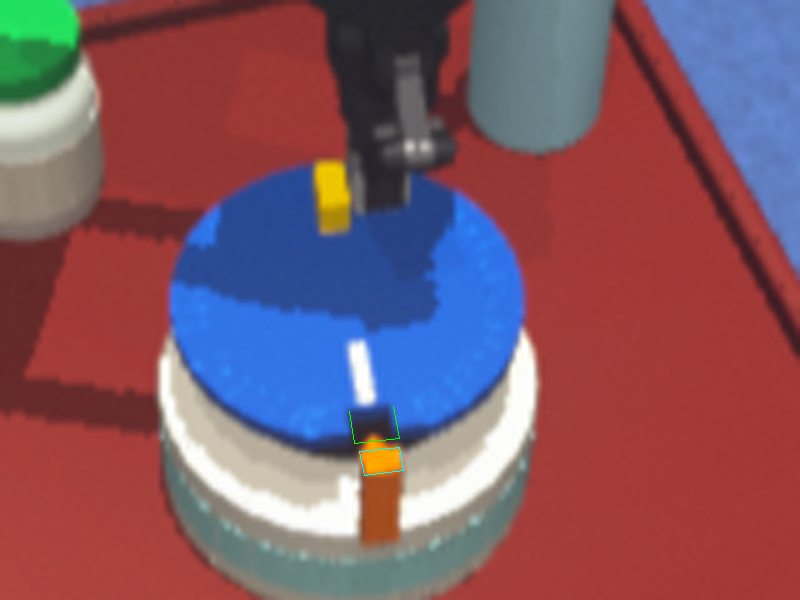

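Request:
servo_tool(
  plan=[
    [[-0.001, 0.0003, 0, 0.02, -1], [0, 0, 0, 0, -1], [0, 0, 0, 0, -1]],
  ],
)

```text
time_s: 9.2
eef_pos: [0.5611, -0.0079, 0.1372]
eef_rot: [-0.0, -0.075, 0.997, -0.0]
wrist_force: [0.8, 1.1, -0.2]
opening: -0.002
```

```bash
python3 look.py h -85.5
```

```text
9.2 [ 0.56105029 -0.00785707  0.137235  ] [ 0.77990607  1.08463025 -0.24215928]
stripe n 50 dir -84.29 bearing -86.43 r 0.0354
```

View pics/h.png

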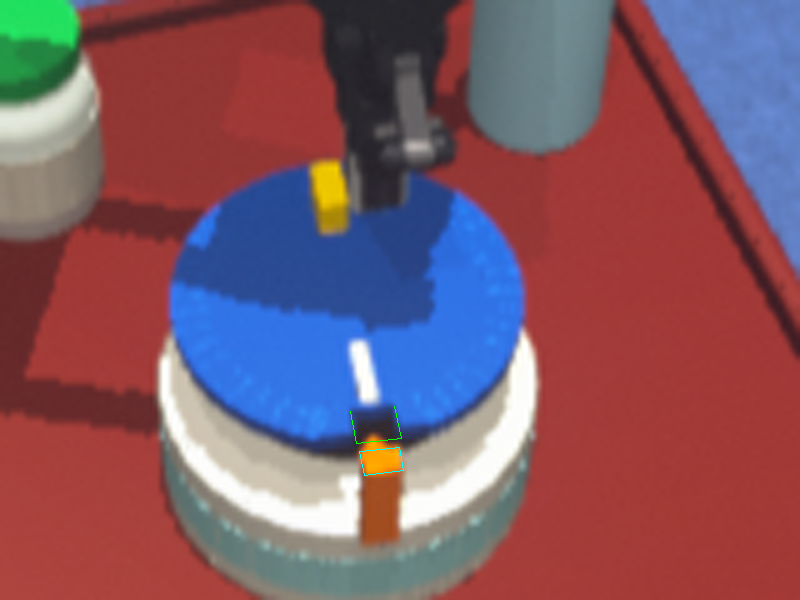

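Request:
servo_tool(
  plan=[
    [[0.004, 0, 0, 0, -1], [0.004, 0, 0, 0, -1], [0, 0, 0.015, 0, -1], [0, 0, 0.02, 0, -1], [-0.006, -0.015, 0, 0, -1], [-0.006, -0.015, 0, 0, -1], [-0.007, -0.0115, 0, 0, -1], [0, 0, 0, 0, -1]],
  ],
)

```text
time_s: 10.05
eef_pos: [0.5486, -0.0512, 0.1714]
eef_rot: [-0.001, -0.073, 0.997, 0.0]
wrist_force: [0.5, -0.5, 0.4]
opening: 0.0
```

```bash
python3 look.py i -85.8
```

```text
10.05 [ 0.54855845 -0.05120932  0.17137806] [ 0.4828412  -0.53303456  0.40304222]
stripe n 34 dir -84.51 bearing -86.57 r 0.0357
```

View pics/i.png

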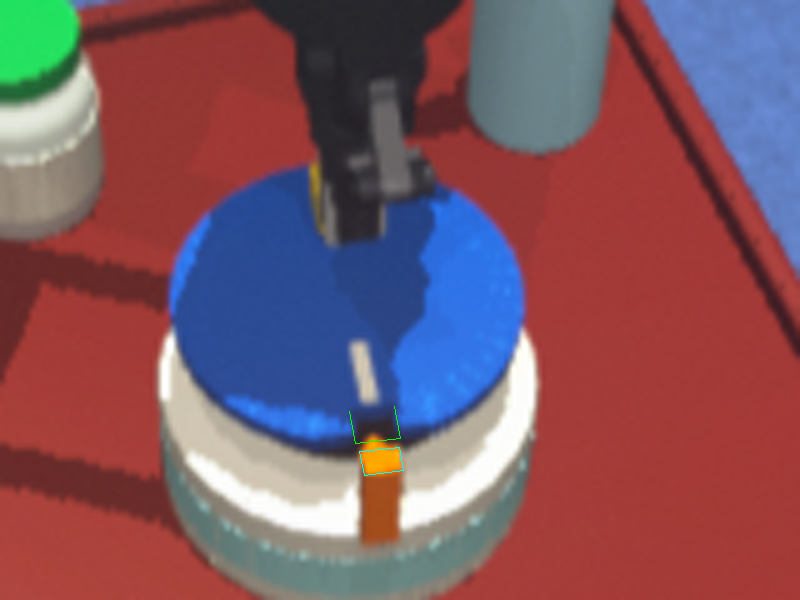

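Still aligned. Now I'll press at the centre.

Request:
servo_tool(
  plan=[
    [[0, 0, -0.015, 0, -1], [0, 0, -0.015, 0, -1], [0, 0, -0.005, 0, -1], [0, 0, -0.002, 0, -1], [0, 0, -0.002, 0, -1], [0, 0, -0.001, 0, -1], [0, 0, -0.001, 0, -1], [0, 0, 0, 0, -1]],
  ],
)

```text
time_s: 10.9
eef_pos: [0.5503, -0.0494, 0.1315]
eef_rot: [0.0, -0.075, 0.997, -0.0]
wrist_force: [-0.6, -0.1, -0.4]
opening: -0.001
```

Request:
servo_tool(
  plan=[
    [[0, 0, -0.001, 0, -1], [0, 0, -0.001, 0, -1], [0, 0, -0.001, 0, -1], [0, 0, -0.001, 0, -1]],
  ],
)

```text
time_s: 11.3
eef_pos: [0.5504, -0.0494, 0.1277]
eef_rot: [0.0, -0.075, 0.997, -0.0]
wrist_force: [-1.9, 1.1, 4.2]
opening: 0.0
```

Request:
servo_tool(
  plan=[
    [[0, 0, -0.001, 0, -1], [0, 0, -0.001, 0, -1], [0, 0, 0, 0, -1]],
  ],
)

```text
time_s: 11.6
eef_pos: [0.5504, -0.0494, 0.1253]
eef_rot: [0.0, -0.075, 0.997, -0.0]
wrist_force: [-0.1, -0.5, 2.7]
opening: -0.003
```

Request:
servo_tool(
  plan=[
    [[0, 0, -0.001, 0, -1], [0, 0, -0.001, 0, -1], [0, 0, 0, 0, -1]],
  ],
)

```text
time_s: 11.9
eef_pos: [0.5504, -0.0494, 0.1232]
eef_rot: [0.0, -0.075, 0.997, -0.0]
wrist_force: [1.1, 0.6, 3.3]
opening: -0.0
```

```bash
python3 look.py j -85.8 .105
```

```text
11.9 [ 0.55036812 -0.04939666  0.12320752] [1.14162457 0.56699009 3.2606125 ]
stripe n 35 dir -84.36 bearing -87.13 r 0.0388
```

View pics/j.png

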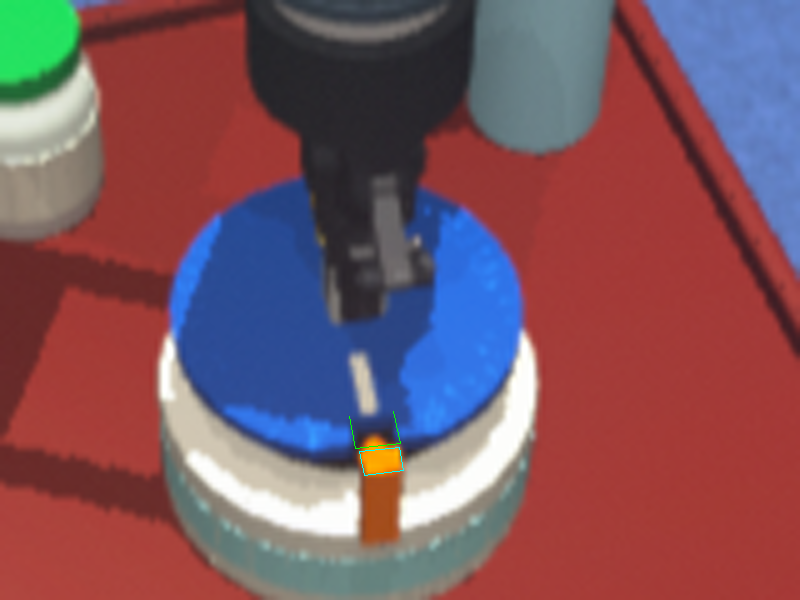

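The lid went down past 3 mm without a jump in force, so the pin is in the notch. I'll continue to the stop.

Request:
servo_tool(
  plan=[
    [[0, 0, -0.001, 0, -1], [0, 0, -0.001, 0, -1], [0, 0, 0, 0, -1]],
  ],
)

```text
time_s: 12.25
eef_pos: [0.5504, -0.0494, 0.1221]
eef_rot: [0.0, -0.075, 0.997, -0.0]
wrist_force: [-2.6, 0.1, 9.3]
opening: -0.005
```

Request:
servo_tool(
  plan=[
    [[0, 0, -0.001, 0, -1], [0, 0, 0, 0, -1], [0, 0, 0, 0, -1]],
  ],
)

```text
time_s: 12.55
eef_pos: [0.5505, -0.0494, 0.122]
eef_rot: [0.0, -0.075, 0.997, -0.0]
wrist_force: [-6.2, 1.5, 17.3]
opening: 0.001
```

The fingertips stop at z = 0.108, which is exactly the home height of the lid top, and the force is rising. I'll press slightly firmer, then lift and check.

Request:
servo_tool(
  plan=[
    [[0, 0, -0.001, 0, -1], [0, 0, 0, 0, -1], [0, 0, 0, 0, -1], [0, 0, 0, 0, -1]],
  ],
)

```text
time_s: 12.95
eef_pos: [0.5505, -0.0494, 0.122]
eef_rot: [0.0, -0.075, 0.997, -0.0]
wrist_force: [-9.2, 2.2, 24.3]
opening: 0.002
```

Request:
servo_tool(
  plan=[
    [[0, 0, 0.004, 0, -1], [0, 0, 0.02, 0, -1], [0, 0, 0.03, 0, -1], [0, 0, 0.04, 0, -1], [0, 0, 0.04, 0, -1], [-0.04, 0, 0.0, 0, -1], [-0.04, 0, 0.0, 0, -1], [-0.04, 0, 0.0, 0, -1]],
  ],
)

```text
time_s: 13.75
eef_pos: [0.4283, -0.049, 0.2524]
eef_rot: [-0.001, -0.075, 0.997, 0.0]
wrist_force: [-0.4, -0.6, 0.9]
opening: -0.001
```

```bash
python3 look.py k -85.8 .100
python3 - <<'E'
from h import *
c=camera("side"); cv2.imwrite("pics/k_full.png",c["img"])
for zb in(.108,.105,.100):
    C=np.array([.5497,-.051]); print(zb,cv2.boundingRect(cv2.convexHull(proj(c,disc(*C,zb)).astype(np.float32))))
    r=lidcircle(c,"side",zb); 
    if r: print(r, centre(c,r[0],zb))
for nm,z in(("jar",.008),("funnel",.008),("spray",.008),("scoop",.008)):
    print(nm,[(round(d["conf"],2),unproj(c,[d["centre"][1]*640,d["centre"][0]*480],z)[0].round(4)) for d in pinpoint(c,nm)[:2]])
E
```

```text
13.75 [ 0.4283336  -0.04898482  0.25244338] [-0.42934204 -0.5789655   0.90665406]
stripe n 46 dir -83.94 bearing -86.45 r 0.0353
0.108 (289, 252, 72, 59)
(array([323.48655873, 283.60334104]), 3242.5) [ 0.54711367 -0.05620431]
0.105 (289, 253, 72, 59)
(array([323.48655873, 283.60334104]), 3242.5) [ 0.54730464 -0.05391365]
0.1 (289, 254, 71, 60)
(array([323.48655873, 283.60334104]), 3242.5) [ 0.54762293 -0.05009564]
jar [(0.8, array([0.4115, 0.101 ])), (0.71, array([ 0.5455, -0.0549]))]
funnel [(0.9, array([ 0.5514, -0.3084]))]
spray [(0.89, array([0.6437, 0.1388])), (0.3, array([0.4184, 0.1028]))]
scoop [(0.66, array([ 0.7165, -0.2666]))]
```

View pics/k.png

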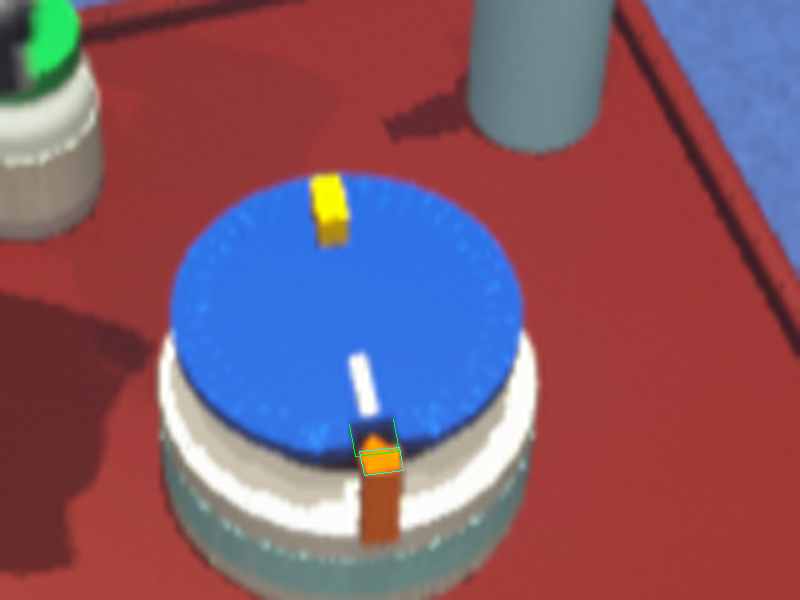

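View pics/k_full.png

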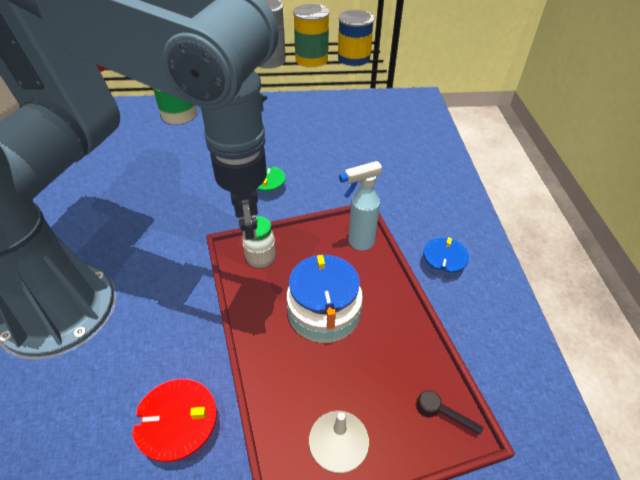

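Run:
```python
from h import *
c=dict(np.load("e_side.npz"))
for d in(0,.003,.006,.008): print(d,(proj(c,[.552,-.08,.116-d])[0]*5)[1]-(proj(c,[.552,-.08,.116])[0]*5)[1])
a=cv2.imread("pics/h.png");b=cv2.imread("pics/k.png")
# measured vertical shift of the stripe region
for x0,x1,y0,y1 in((335,390,330,405),(165,175,0,0)):
    if y1==0: continue
    ra=b[y0:y1+25,x0-10:x1+10]; t=a[y0+5:y1-5,x0:x1]
    r=cv2.matchTemplate(ra,t,cv2.TM_CCOEFF_NORMED); _,v,_,p=cv2.minMaxLoc(r); print(v,p[0]-10,p[1]-5)
```

```text
0 0.0
0.003 4.938906685035818
0.006 9.85208910396932
0.008 13.113351866883932
0.99748694896698 0 14
```

The stripe moved down 14 crop pixels and 13.1 are expected for the full 8 mm, so the lid is home. The gripper is clear at z = 0.25 and the bystanders look unmoved.

Run:
```python
from bench import *
print(hand_in())
```

```text
the job is handed in; nothing more can be done
None
```

The tub is closed: the notch sits over the orange pin, the lid is pressed fully home, and the job was handed in at about 14 s.

I pushed the yellow lug round with the shut fingertips, about 84° counter-clockwise seen from above, until the notch stood over the pin. Then I backed off, moved over the middle and pressed the lid down. The lug was never gripped and the lid never lifted.

**Last checks:**
- **Alignment:** the white stripe read between −84° and −86.5°, against about −85.8° for the index block. The pin shows inside the notch in the side picture.
- **Pressing:** there was no stop at 3 mm. The firm stop came with the fingertips at z = 0.108 m, the height of the lid's top when home, and I pressed on to 24 N.
- **Depth in the picture:** after lifting off, the stripe had moved 14 enlarged pixels, against 13.1 expected for the full 8 mm.
- **Bystanders:** the side picture shows the jar, funnel, spray bottle and scoop where they were. Their network positions differ from the first readings by about 1 to 10 mm. I put that down to network error, because nothing touched them.

**Disagreement:** the two cameras put the tub's centre about 3 mm apart in y, so I used a mean position.

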